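# Slide the gluing tray over the gap and clamp it

## Robot

A 6-joint arm with a two-finger parallel gripper is mounted at the origin on the work surface. World frame = base frame: x ahead of the robot, y to its left, z up, the work surface at z = 0. Lengths are in m, angles in rad, forces in N, time in s.
With the tool pointing down it reaches from about 0.325 to 1 m from the base axis. Payload 5.1 kg.
Tool frame: the origin (TCP) lies midway between the tips of the shut fingers; the grasp point (between the pads) lies 19 mm behind it; z points along the fingers, y is the line along which they close (so a half turn about z gives the same grasp; the last joint's range is limited). The gripper opens to 85 mm and grips with 20 to 120 N. Pads are 22 mm wide; open, the fingers measure 114 mm over their backs; the gripper's body (76 mm by 85 mm) begins 54 mm behind the grasp point. The pads swing forward as they close: fully open they stand 13 mm farther back than shut.
Start: joints at [1.194, 0.124, 1.65, -0, 1.367, -0.083], TCP at [0.188, 0.622, 0.231] pointing down, gripper open.
Joint ranges: [-2.61, 2.61], [-1.02, 2.33], [0.03, 2.71], [-1.35, 4.49], [0.32, 2.68], [-2.91, 2.91]. Speed limits (rad/s): [2.57, 2.57, 3.14, 3.14, 3.14, 3.14].

## Interface

Orientations are given as a rotation vector (axis times angle).
In Python, from workcell import arm, optics gives the robot as it stands. Calls block until the motion is done:
- arm.goto(position, orientation): joint-space move of the TCP to a pose.
- arm.move_linear(position, max_speed=0.15, rotation=None): straight line of the TCP; rotation=None keeps the orientation; max_speed is the mean speed in m/s.
- arm.goto_joints(angles): joint-space move.
- arm.release() and arm.grasp(force=None): open the fingers fully, or close them until they stop; force is the grip in N (None keeps the last).
- arm.hold(seconds).
- arm.ik(position, orientation): joint angles nearest the present ones, or None.
- arm.get_state(): the state.
- optics.camera(name): name is "scene" or "top" or "wrist"; returns a dict with "img" (384x512x3 uint8, red, green, blue), "vertical_fov" (degrees; the focal length in pixels is half the picture's height over the tangent of half this angle, whatever the lens; pixels are square), "cx", "cy" (the principal point, pixels), "dist_coeffs" ([k1, k2, p1, p2, k3] as OpenCV has them; the pictures are not rectified), "T" (4x4, takes a point from camera to world coordinates); the wrist camera has in their place "tool_from_camera" (4x4, takes a point from camera to tool coordinates, whose origin is the TCP and whose axes are the flange's). Camera axes: x right, y up, looking along -z (the intrinsics and any distortion apply to the point x, -y, -z); pixel columns grow to the right and rows downward; lengths in m; the calibration is good to about 2 mm. A picture is of the moment at which its call begins: read the wrist's pose just before it. There is no depth.
A pose or a line that the arm cannot do raises arm.Unreachable and nothing moves.
- arm.job_done(): hands the job in; it is judged then, once.
The state is a dict: "clock": time; "q": joint angles; "qd": joint speeds; "tau": joint torques, N m; "tool_pos": TCP position; "ee_rot": TCP orientation; "force": force on the tool from outside, world axes, zero at the start; "ft_torque": the same for the moment, N m; "grip_width": finger opening in m; "grasp_force": force on a finger pad.
Only numpy, scipy, OpenCV 4.12 (cv2) and the standard library are available. Lean on these libraries where they do the work, as an engineer would, in place of code of your own. Each camera call takes 0.05 s, during which the arm holds its last target. There are 200 camera calls.

## Task

Slide the gluing tray from the oak riser across the open gap onto the clamp block until its nose rests squarely against the wooden stop; keep it level so that its heavy nose never sags into the gap, and slide it rather than lifting it. Then throw the toggle clamp's lever all the way over, so that the rubber foot presses on the tray's steel plate, and let go. Do not disturb the spool clamps and the chinrest around it.

Things in the scene. Friction and masses are not known exactly. Their poses are not given: they have to be found in the camera images.
- tray_fin (a point): Centre (half-way up) of the upright dark wooden grip fin near the tail of the tray: 60 wide (tray x), 16 thick (tray y), from 8 to 58 above the tray's underside, so this point is 33 above it; 30 from the tail end, 170 from the nose. Nothing else on the tray is higher than 18. Axes as the tray: -y towards the nose, z up.
- tray_nose (a point): Middle of the tray's nose edge, at underside level; axes as the tray. The nose's lower edge is rounded (its underside about 2 higher at the very tip).
- tray: Loose plywood tray, 200 long (y), 110 wide (x), floor 8 thick, rims to 18; 0.4 to 0.6 kg. Origin: centre of underside. -y points to its nose, which goes first. A steel plate 78 x 70 x 7 is fixed 5 to 75 from the nose, top 18 above the underside. Nose-heavy: it balances about 67 from the nose and tips into the gap unless the tail is held level.
- riser: Fixed low oak block on the bench on which the tray starts: 160 (x) x 240 (y) x 60 high, origin at the centre of its underside. Its -y end faces the clamp block across an open gap of 95 to 115; long axes parallel to the clamp block's, shifted sideways at most 8.
- clamp_block: Fixed plywood block, 160 (x) x 300 (y) x 60 high, that carries the stop and the toggle clamp. Origin at the centre of its underside; +y points to the riser, z up. Its +y end is the far side of the gap (edge at y = +150); its top is level with the riser's; upper edges rounded by 4. No side guides.
- stop_face (a point): Middle of the wooden stop's face at the level of the block's top (block y = -55, x = 0, z = 60). The stop is 120 wide, 16 high; the face looks to +y. Fully home, the tray's nose touches it and the tray lies along the block's centre line.
- clamp_hinge (a point): The toggle clamp's hinge axis (along the block's x) at block x = 0, y = -85, z = 105; fixed; axes as clamp_block. Steel cheeks, 36 apart over their outsides, stand either side of it up to 57 above the block's top.
- lever_grip (a point): Centre of the upper part of the lever's flat-sided handle, 95 from the hinge axis along the lever. The handle is a bar 16 wide (x) and 20 deep that ends 114 from the hinge (sleeve from 52 to 114). This point moves with the lever; its z axis points along the lever outwards, its x axis is the hinge axis.
- clamp_lever (a joint): Lever angle, rad. 0 = open: lever leans 45 degrees away from the tray (block -y), foot arm stands upright. 1.1 = fully thrown, at its end stop: lever leans 18 degrees past upright towards +y, arm level over the plate. Its lean from upright towards +y is the value minus 0.785. Takes about 3 to 6 N at the handle; stays where it is left.
- clamp_foot: The rubber-tipped foot (20 diameter) on a springy spindle at the end of the clamp arm, 70 from the hinge; origin at the centre of its rubber underside. With the lever fully thrown it presses downwards at block x = 0, y = -15 (40 from the stop) with about 2 N on the steel plate of a tray that is fully home, its spring giving about 7; it first touches at a lever angle of about 1.02.
- spool_a_mid (a point): Bystander, not to be disturbed: poplar spool clamp standing on the bench, two discs 34 diameter on a threaded rod with a wing nut, 74 high; point half-way up.
- spool_b_mid (a point): Bystander, not to be disturbed: poplar spool clamp standing on the bench, two discs 34 diameter on a threaded rod with a wing nut, 74 high; point half-way up.
- spool_c_mid (a point): Bystander, not to be disturbed: poplar spool clamp standing on the bench, two discs 34 diameter on a threaded rod with a wing nut, 74 high; point half-way up.
- chinrest: Bystander: walnut chinrest, a 92 diameter cup with a side plate and metal clamp, about 140 x 92 x 47; origin under the cup's centre.

How it is judged:
By the outcome, as a careful person would: the job done as asked, in the order asked, and still so for the second after the job is handed in, with the robot touching nothing.
It also fails if it takes over 61 s, if anything falls off the work surface, if the arm or the gripper's body presses on something with over 40 N, if the wrist force passes 120 N, or if a joint passes its speed limit or range.

## Working session

There is one attempt and no reset: what is moved stays moved. The work goes in short steps, each a Python script; the robot and the scene stay as the last script left them, time stands still between calls to the robot, and variables do not carry over. Pictures are saved under pics/ and viewed, at most 10 in all, crops included, and the job is handed in when it is done.

```bash
mkdir -p pics; ls; python3 - <<'E'
from workcell import arm, optics
import cv2, numpy as np
for n in ["scene","top"]:
    c=optics.camera(n); cv2.imwrite(f"pics/{n}0.png",cv2.resize(c["img"][:,:,::-1],None,fx=1.5,fy=1.5))
    print(n,c["vertical_fov"],c["cx"],c["cy"],c["dist_coeffs"],np.round(c["T"],4).tolist())
c=optics.camera("wrist"); print(c["tool_from_camera"],c["vertical_fov"])
s=arm.get_state(); print(s)
E
```

```text
pics
scene 53.13531972449544 260.2727701242197 186.36143629476192 [-0.05162771  0.          0.          0.          0.        ] [[0.062, -0.6918, 0.7194, 1.1677], [0.998, 0.0371, -0.0504, -0.0225], [0.0082, 0.7211, 0.6928, 0.7317], [0.0, 0.0, 0.0, 1.0]]
top 50.632187134223116 260.71283011685864 188.9587892642296 [-0.0462637  0.         0.         0.         0.       ] [[0.0233, 0.9914, -0.1287, 0.4043], [-0.9995, 0.0259, 0.0184, 0.0406], [0.0215, 0.1282, 0.9915, 1.0857], [0.0, 0.0, 0.0, 1.0]]
[[-4.55982882e-05  9.58559210e-01  2.84893380e-01  7.19573772e-02]
 [ 9.99999995e-01  1.83784764e-05  9.82172002e-05  1.01551415e-03]
 [ 8.89110956e-05  2.84893383e-01 -9.58559206e-01 -1.43869696e-01]
 [ 0.00000000e+00  0.00000000e+00  0.00000000e+00  1.00000000e+00]] 65.46093036818344
{'clock': 0.15, 'q': array([ 1.19440966e+00,  1.24376533e-01,  1.65135774e+00,  7.81615941e-06,
        1.36747874e+00, -8.25776081e-02]), 'qd': array([ 0.00064353, -0.00057791, -0.0038583 ,  0.00065817, -0.0006759 ,
        0.00024939]), 'tau': array([ 7.72992043e-04, -4.24227226e+01, -3.66014922e+01, -1.13691260e-04,
        4.62944343e-03,  4.70289467e-05]), 'tool_pos': array([0.18807989, 0.62170705, 0.23032317]), 'ee_rot': array([-4.59803265e-01, -3.10738099e+00,  2.47549249e-03]), 'force': array([0.5682485 , 0.70496505, 0.10035844]), 'ft_torque': array([-0.03688539,  0.01225007,  0.01361377]), 'grasp_force': 0.0, 'grip_width': 0.08540595755724815}
```

View pics/scene0.png

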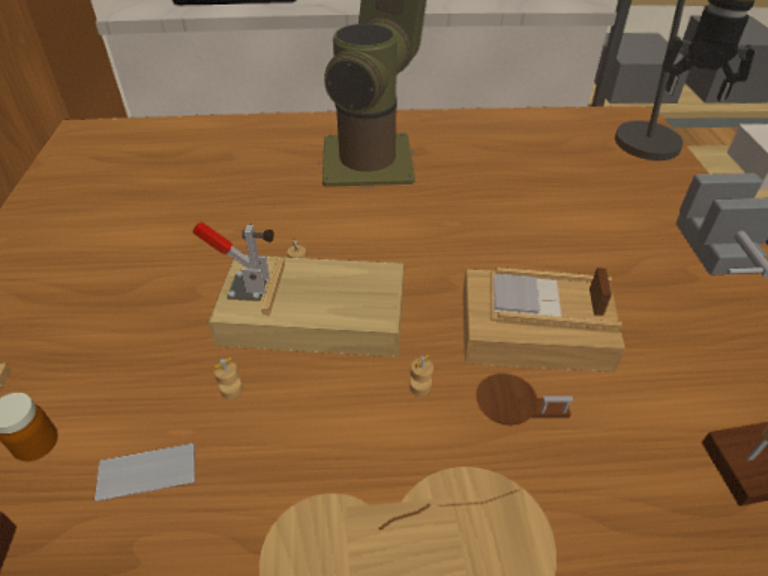

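View pics/top0.png

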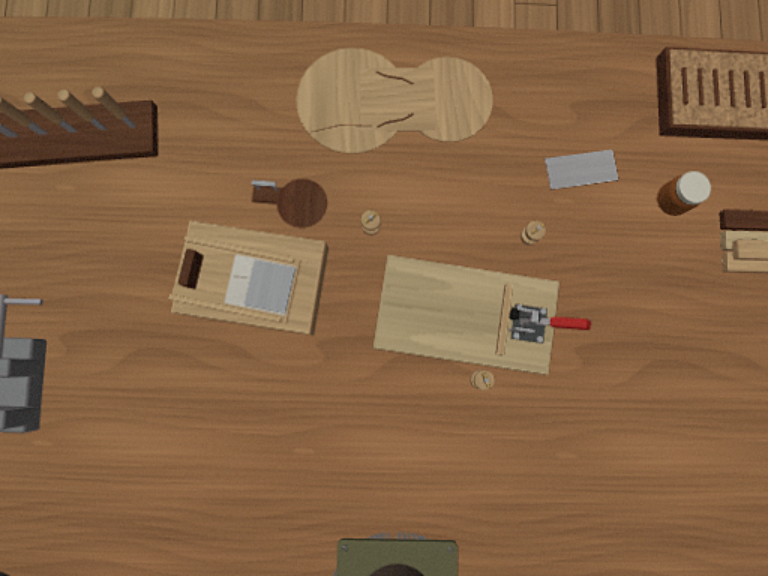

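The scene view shows the tray on the riser to the right, with its fin near (600,290), and the block with the open red lever to the left at (215,238). In the top view the block's corners are at (388,257), (558,281), (548,373) and (375,348), the riser's are at (190,222), (326,241), (312,333) and (172,312), and the fin is at about (190,266).

```bash
cat > h.py <<'E'
import numpy as np, cv2
from scipy.spatial.transform import Rotation as R
from workcell import arm, optics
def cam(name):
    s=arm.get_state(); c=optics.camera(name)
    if name=="wrist":
        T=np.eye(4); T[:3,:3]=R.from_rotvec(s["ee_rot"]).as_matrix(); T[:3,3]=s["tool_pos"]
        c["T"]=T@c["tool_from_camera"]
    f=192/np.tan(np.radians(c["vertical_fov"])/2)
    c["K"]=np.array([[f,0,c["cx"]],[0,f,c["cy"]],[0,0,1]]); return c
def px2w(c,uv,z):
    n=cv2.undistortPoints(np.array(uv,float).reshape(-1,1,2),c["K"],np.array(c["dist_coeffs"]))[:,0]
    d=np.c_[n[:,0],-n[:,1],-np.ones(len(n))]@c["T"][:3,:3].T; o=c["T"][:3,3]
    return o+d*((np.broadcast_to(z,len(d))-o[2])/d[:,2])[:,None]
def w2px(c,P):
    p=(np.array(P,float).reshape(-1,3)-c["T"][:3,3])@c["T"][:3,:3]
    return cv2.projectPoints(p*[1,-1,-1],np.zeros(3),np.zeros(3),c["K"],np.array(c["dist_coeffs"]))[0][:,0]
def rect(P,L,W):
    """least-squares pose (centre, yaw) of rectangle; P order: (-x+y),(+x.. ) given as model pts"""
    pass
def fit2d(M,P):
    M=np.array(M);P=np.array(P)[:,:2];mc,pc=M.mean(0),P.mean(0)
    U,S,V=np.linalg.svd((M-mc).T@(P-pc));D=np.diag([1,np.linalg.det(V.T@U.T)]);Q=V.T@D@U.T
    t=pc-Q@mc; return t,np.arctan2(Q[1,0],Q[0,0]),np.abs(M@Q.T+t-P).max()
def down(yaw): # tool down, tool y along world direction yaw+90deg (block y axis)
    x=np.array([-np.cos(yaw),-np.sin(yaw),0]);y=np.array([-np.sin(yaw),np.cos(yaw),0])
    return R.from_matrix(np.c_[x,y,[0,0,-1]]).as_rotvec()
E
sed -i '/^def rect/,/pass/d' h.py
python3 - <<'E'
from h import *
c=cam("top")
b=px2w(c,np.array([(388,257),(558,281),(548,373),(375,348)])/1.5,.06)
r=px2w(c,np.array([(190,222),(326,241),(312,333),(172,312)])/1.5,.06)
f=px2w(c,[(190/1.5,266/1.5)],.118); print(b,r,f)
# +x ahead: block x ~ world x? corners: far(+X),+Y first
mb=[(.08,.15),(.08,-.15),(-.08,-.15),(-.08,.15)]; mr=[(.08,.12),(.08,-.12),(-.08,-.12),(-.08,.12)]
B=fit2d(mb,b);Rr=fit2d(mr,r);print(B,Rr)
yaw=B[1]
for i,p in enumerate([Rr[0],B[0]]):
    d=np.array([np.cos(yaw),np.sin(yaw)])
    p=p+0.13*d  # camera offset along -tool x... 
    print(p, px2w(c,[(260,190)],0))
    arm.goto([*p,.30],down(yaw)); w=cam("wrist")
    np.savez(f"w{i}.npz",T=w["T"],K=w["K"],d=w["dist_coeffs"])
    cv2.imwrite(f"pics/w{i}.png",cv2.resize(w["img"][:,:,::-1],None,fx=1.5,fy=1.5,interpolation=cv2.INTER_CUBIC))
    print(w2px(w,[[*B[0],.06],[*Rr[0],.06],f[0]])*1.5)
E
```

```text
[[ 0.58282048  0.02789805  0.06      ]
 [ 0.54911494 -0.26478475  0.06      ]
 [ 0.3923222  -0.24611831  0.06      ]
 [ 0.42762649  0.04598001  0.06      ]] [[0.63485032 0.36965127 0.06      ]
 [0.60774599 0.13468255 0.06      ]
 [0.45008784 0.15234862 0.06      ]
 [0.47922658 0.38981029 0.06      ]] [[0.54968689 0.34616392 0.118     ]]
(array([ 0.48797103, -0.10925625]), np.float64(-0.11741804982456146), np.float64(0.0031027750580212704)) (array([0.54297768, 0.26162318]), np.float64(-0.11900289462584653), np.float64(0.001808230151878698))
[0.67208256 0.24639389] [[0.54232569 0.02233678 0.        ]]
[[-115.33314072   58.11273347]
 [ 382.9768201    80.90285026]
 [ 512.29343743   60.53002577]]
[ 0.6170759  -0.12448555] [[0.54232569 0.02233678 0.        ]]
[[ 382.80979616   79.50265968]
 [ 870.21028091   90.80854992]
 [1113.47075971   67.44715429]]
```

```bash
python3 - <<'E'
from h import *
yaw=-.118; d=np.array([np.cos(yaw),np.sin(yaw)])
for i,p in enumerate([[.488,-.109],[.543,.2616]]):
    arm.goto([*(np.array(p)-.03*d),.30],down(yaw)); w=cam("wrist")
    np.savez(f"w{i}.npz",T=w["T"],K=w["K"],d=w["dist_coeffs"])
    cv2.imwrite(f"pics/v{i}.png",cv2.resize(w["img"][:,:,::-1],None,fx=1.5,fy=1.5,interpolation=cv2.INTER_CUBIC))
    print(w2px(w,[[*p,.06]])*1.5)
print(arm.get_state()["clock"])
E
```

```text
[[383.82610918 276.89488247]]
[[385.15579981 277.76774389]]
6.0917
```

View pics/v0.png

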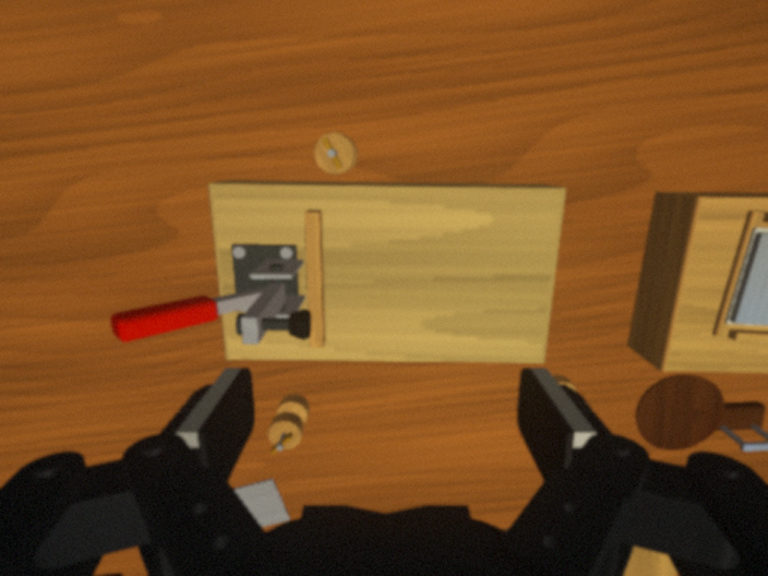

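View pics/v1.png

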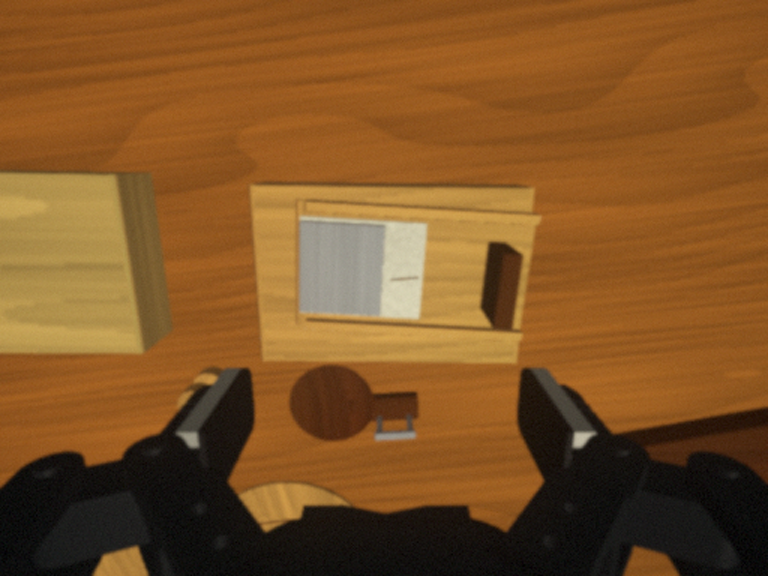

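v0 shows the block corners at (210,184), (565,188), (546,362) and (228,360), and the stop's face edge running (321,211)–(324,346). v1 shows the riser corners at (252,185), (534,187), (518,362) and (263,362), with the tray yawed slightly and its fin at about (503,285). I'll zoom in on the tray.

```bash
python3 - <<'E'
from h import *
im=cv2.imread("pics/v1.png")[190:350,280:560]
cv2.imwrite("pics/z1.png",cv2.resize(im,None,fx=2.8,fy=2.8,interpolation=cv2.INTER_CUBIC))
E
```

```text
(no output)
```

View pics/z1.png

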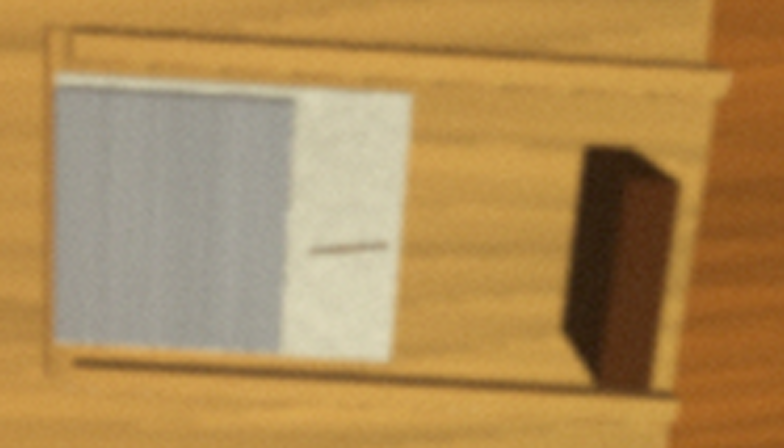

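The zoom shows the fin's top face with corners at (628,180), (680,184), (650,388) and (603,388), and the steel plate's at (55,85), (295,98), (283,352) and (55,343).

```bash
python3 - <<'E'
from h import *
def ld(i):
    z=np.load(f"w{i}.npz"); return dict(T=z["T"],K=z["K"],dist_coeffs=z["d"])
c0,c1=ld(0),ld(1)
b=px2w(c0,np.array([(210,184),(565,188),(546,362),(228,360)])/1.5,.058)
s=px2w(c0,np.array([(321,211),(324,346)])/1.5,.076)
B=fit2d([(-.08,-.15),(-.08,.15),(.08,.15),(.08,-.15)],b)
r=px2w(c1,np.array([(252,185),(534,187),(518,362),(263,362)])/1.5,.058)
Rr=fit2d([(-.08,-.12),(-.08,.12),(.08,.12),(.08,-.12)],r)
z=np.array([(628,180),(680,184),(650,388),(603,388),(55,85),(295,98),(283,352),(55,343),(732,75),(678,403)])/2.8+[280,190]
zz=np.array([.118]*4+[.078]*6)
t=px2w(c1,z/1.5,zz)
M=np.array([(-.03,.062),(-.03,.078),(.03,.078),(.03,.062),(-.039,-.095),(-.039,-.025),(.039,-.025),(.039,-.095),(-.055,.1),(.055,.1)])
Tr=fit2d(M,t)
for n,v in zip("B R T".split(),(B,Rr,Tr)): print(n,v[0],np.degrees(v[1]),v[2])
Q=R.from_euler("z",Tr[1]).as_matrix()[:2,:2]; print("resid mm",np.round((t[:,:2]-(M@Q.T+Tr[0]))*1e3,1).tolist())
QB=R.from_euler("z",B[1]).as_matrix()[:2,:2]
blk=lambda p:(np.atleast_2d(p)[:,:2]-B[0])@QB
print("stop",blk(s),"riser",blk(Rr[0]),"tray",blk(Tr[0]),np.degrees(Tr[1]-B[1]),"corners",blk(b))
c=cam("top"); print(Tr[0]+Q@[0,.07])
E
```

```text
B [ 0.49049222 -0.10612118] -7.141749880915274 0.001940318386166956
R [0.54547269 0.26713532] -7.131965812507018 0.0024826900635888105
T [0.53748925 0.28580694] -9.83772233413136 0.005866271174082449
resid mm [[1.9, 0.9], [1.9, -1.3], [-0.4, -1.1], [0.8, 1.8], [-0.6, 0.1], [-0.6, -0.2], [-0.1, 0.1], [0.6, -0.3], [2.3, -0.0], [-5.9, 0.1]]
stop [[-0.06131808 -0.05458458]
 [ 0.05759669 -0.05594094]] riser [[0.00814898 0.37719605]] tray [[-0.00209386  0.39473027]] -2.695972453216085 corners [[-0.08069806 -0.14895422]
 [-0.07960839  0.14809358]
 [ 0.08006741  0.14989678]
 [ 0.08023905 -0.14903614]]
[0.54944933 0.35477763]
```

```bash
cat >> h.py <<'E'
B0=np.array([.4905,-.1061]); BY=np.radians(-7.14)
def bw(x,y,z): return np.r_[B0+R.from_euler("z",BY).as_matrix()[:2,:2]@[x,y],z]
def rep(m=""):
    s=arm.get_state(); p=R.from_euler("z",BY).as_matrix()[:2,:2].T@(s["tool_pos"][:2]-B0)
    print(m,"t%.1f"%s["clock"],"blk",np.round([*p*1e3,s["tool_pos"][2]*1e3],1),"F",np.round(s["force"],1),"M",np.round(s["ft_torque"],2),"w%.4f g%.0f"%(s["grip_width"],s["grasp_force"])); return s
E
python3 - <<'E'
from h import *
TY=np.radians(-9.84); f=[.5500,.3547]
arm.goto([*f,.20],down(TY)); arm.move_linear([*f,.079],.12); rep("at fin")
arm.grasp(90); s=rep("grasped")
F0=s["tool_pos"]
arm.move_linear([*bw(0,.36,0)[:2],.079],.1,down(BY)); rep("cog off riser?")
w=cam("wrist"); cv2.imwrite("pics/g.png",w["img"][:,:,::-1])
E
```

```text
at fin t7.9 blk [  2.5 465.1  80.2] F [-0.7  0.8  0. ] M [ 0.    0.02 -0.08] w0.0852 g0
grasped t8.6 blk [  1.9 464.4  79.4] F [-0.9 -1.9  3.8] M [-0.4   0.22 -0.17] w0.0146 g88
cog off riser? t9.8 blk [  0.4 360.1  79.4] F [0.  1.2 4.7] M [ 0.18  0.09 -0.08] w0.0149 g89
```

View pics/g.png

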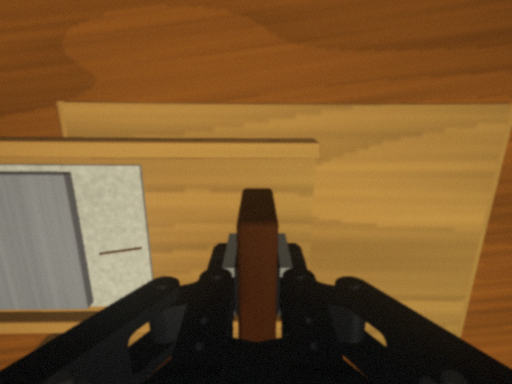

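The tray is gripped and parallel to the riser. The fin's top near edge is at about (258,189), and the near rim's outer edge runs (0,139)–(318,141).

```bash
python3 - <<'E'
from h import *
w=cam("wrist"); g=w["img"].astype(float).mean(2)
Q=R.from_euler("z",BY).as_matrix()[:2,:2]
P=px2w(w,[(5,139),(315,141),(247,189),(272,189),(144,166),(152,278)],[.078,.078,.118,.118,.075,.07])
print(np.round(((P[:,:2]-B0)@Q)*1e3,1))
print(g[128:150,100].round(),g[128:150,280].round())
E
```

```text
[[-55.6 241.8]
 [-55.1 388.9]
 [-42.3 357.4]
 [-42.3 366.5]
 [-42.2 304.4]
 [ 24.8 300.1]]
[115. 111. 111. 109. 107. 107. 107. 104.  95.  85.  71.  67.  72.  89.
 111. 124. 128. 131. 133. 131. 129. 132.] [123. 123. 119. 121. 117. 115. 117. 113. 115. 109.  90.  76.  71.  74.
  87. 113. 125. 131. 131. 130. 130. 128.]
```

```bash
python3 - <<'E'
from h import *
for y in (.335,.318,.30,.27,.20,.14):
    arm.move_linear(bw(0,y,.079),.08); s=rep()
    if abs(s["force"]).max()>25: print("STOP"); break
w=cam("wrist"); cv2.imwrite("pics/g2.png",cv2.resize(w["img"][:,:,::-1],None,fx=1.5,fy=1.5))
E
```

```text
t10.3 blk [3.000e-01 3.348e+02 7.940e+01] F [-0.9  1.5  5.1] M [ 0.09 -0.   -0.02] w0.0151 g89
 t10.7 blk [  0.4 318.   79.4] F [1.  1.4 6.4] M [ 0.28  0.05 -0.04] w0.0147 g89
 t11.1 blk [2.000e-01 2.998e+02 7.940e+01] F [-0.4  0.7  6.5] M [0.14 0.07 0.05] w0.0151 g90
 t11.6 blk [2.000e-01 2.697e+02 7.940e+01] F [ 0.2 -0.4  6.8] M [0.06 0.04 0.02] w0.0152 g90
 t12.6 blk [2.000e-01 2.003e+02 7.930e+01] F [0.1 2.6 6.4] M [ 0.32 -0.05 -0.01] w0.0150 g90
 t13.5 blk [  0.2 140.2  79.4] F [0.3 3.2 6.2] M [ 0.29 -0.05 -0.03] w0.0151 g90
```

View pics/g2.png

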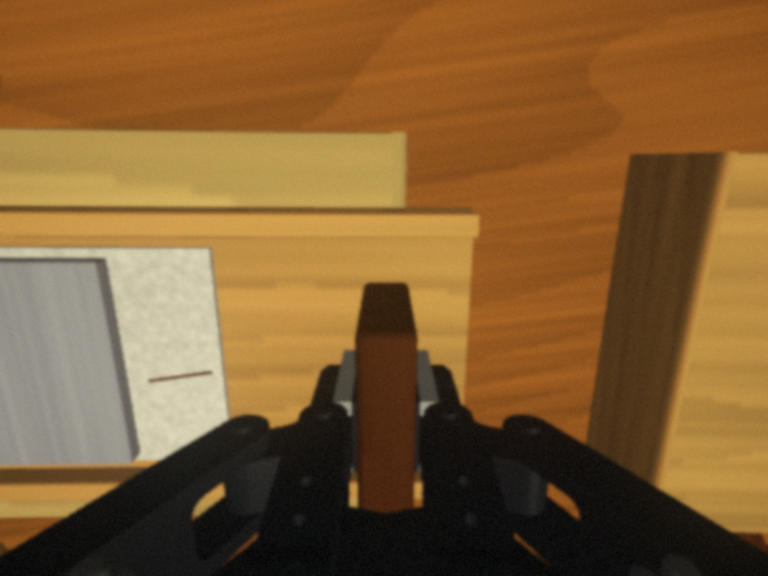

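The tray has crossed the gap. The block's near edge runs (5,129)–(400,132), the near rim's top outer edge is at row ~213, and at the lower left the block's far edge is at about row 518.

```bash
python3 - <<'E'
from h import *
w=cam("wrist"); g=w["img"].astype(int)
Q=R.from_euler("z",BY).as_matrix()[:2,:2]
gg=cv2.GaussianBlur(g.sum(2).astype(np.float32),(5,1),0)
for u,a,b in((20,75,180),(240,75,180),(20,295,355)):
    d=np.diff(gg[a:b,u-4:u+5].mean(1)); k=[i for i in range(1,len(d)-1) if abs(d[i])>14 and abs(d[i])>=abs(d[i-1]) and abs(d[i])>=abs(d[i+1])]
    for i in k:
        v=a+i+.5
        print(u,v,round(float(d[i])),[np.round(((px2w(w,[(u,v)],z)[0,:2]-B0)@Q)*1e3,1).tolist() for z in(.058,.078)])
E
```

```text
20 85.5 46 [[-80.7, 19.7], [-79.6, 34.4]]
20 136.5 -98 [[-54.9, 13.7], [-57.0, 29.1]]
20 140.5 66 [[-52.8, 13.2], [-55.1, 28.7]]
20 156.5 -22 [[-44.1, 11.2], [-47.5, 26.9]]
20 164.5 79 [[-39.7, 10.2], [-43.5, 26.1]]
20 171.5 -139 [[-35.7, 9.3], [-40.1, 25.3]]
20 174.5 68 [[-34.0, 8.9], [-38.6, 24.9]]
240 88.5 54 [[-80.0, 132.3], [-79.0, 133.4]]
240 137.5 -77 [[-54.9, 131.9], [-56.9, 133.0]]
240 142.5 71 [[-52.2, 131.9], [-54.5, 133.0]]
240 156.5 -25 [[-44.4, 131.7], [-47.7, 132.9]]
20 311.5 -95 [[55.8, -10.6], [40.4, 7.8]]
20 322.5 67 [[64.1, -12.3], [47.7, 6.3]]
20 344.5 -75 [[81.4, -15.9], [62.9, 3.1]]
```

```bash
python3 - <<'E'
from h import *
n=R.from_euler("z",BY).as_matrix()[:2,1]
arm.move_linear(bw(0,.122,.079),.05); s=rep(); f0=s["force"][:2]@n
y=.122
while y>.107:
    y-=.001; arm.move_linear(bw(0,y,.079),.03); arm.hold(.05); s=arm.get_state(); f=s["force"][:2]@n
    if f-f0>8: break
s=rep("contact y=%.3f f=%.1f"%(y,f))
arm.hold(.2); rep()
E
```

```text
t14.1 blk [  0.2 122.3  79.3] F [0.4 2.7 5.7] M [ 0.43 -0.07  0.03] w0.0153 g90
contact y=0.110 f=12.6 t17.7 blk [  0.4 112.2  79.4] F [ 3.  12.3  6.2] M [ 1.18 -0.32 -0.14] w0.0149 g90
 t17.9 blk [  0.4 112.3  79.4] F [ 2.  12.1  5. ] M [ 1.17 -0.25 -0.14] w0.0151 g90
```

```bash
python3 - <<'E'
from h import *
arm.move_linear(bw(0,.1115,.079),.03); rep()
arm.release(); rep("open"); s=arm.get_state()
p=s["tool_pos"]; arm.move_linear([p[0],p[1],.2],.15)
arm.goto(bw(-.04,-.02,.27),down(BY)); w=cam("wrist")
np.savez("w2.npz",T=w["T"],K=w["K"],d=w["dist_coeffs"])
print(w2px(w,[bw(0,-.055,.06),bw(0,-.055,.076),bw(-.055,-.055,.078),bw(0,-.085,.105)])*1.5)
cv2.imwrite("pics/h.png",cv2.resize(w["img"][:,:,::-1],None,fx=1.5,fy=1.5,interpolation=cv2.INTER_CUBIC))
E
```

```text
t18.2 blk [  0.4 112.3  79.4] F [1.2 5.7 5.8] M [ 0.51 -0.19 -0.11] w0.0149 g90
open t18.8 blk [ -0.  111.4  79. ] F [ 0.4  0.2 -0. ] M [-0.03  0.08  0.01] w0.0854 g0
[[340.92052291 300.56647788]
 [339.02840839 306.68714998]
 [336.56950822 238.05979651]
 [293.91445555 319.31049179]]
```

View pics/h.png

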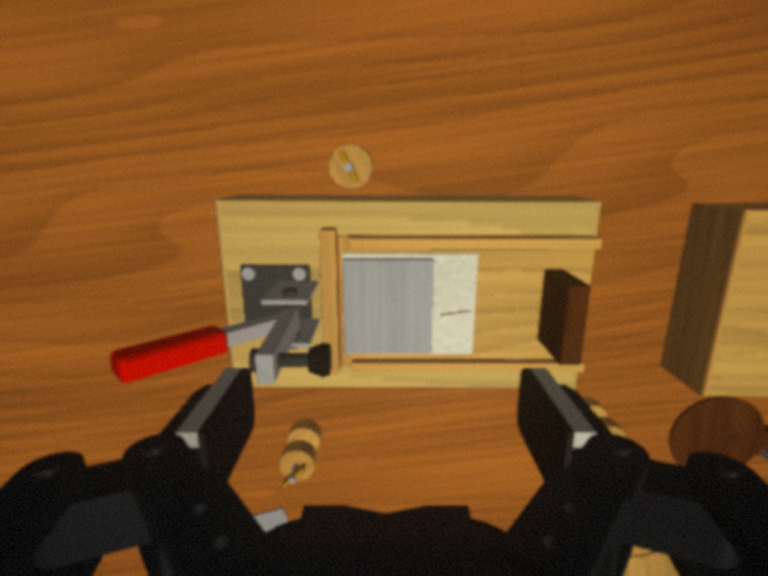

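The nose lies flat along the stop and the tray is centred and square. The open lever's handle end is at about (118,365). Next I push the lever from behind with the fingers shut.

```bash
python3 - <<'E'
from h import *
n=R.from_euler("z",BY).as_matrix()[:2,1]
arm.goto(bw(0,-.235,.27),down(BY)); arm.grasp(40); rep("closed")
arm.move_linear(bw(0,-.225,.15),.15); f0=arm.get_state()["force"][:2]@n; rep("low")
path=[(-.195+.005*i,.15+.03*i/17) for i in range(18)]+[(-.108+.0015*i,.18) for i in range(24)]
for i,(y,z) in enumerate(path):
    arm.move_linear(bw(0,y,z),.06); s=arm.get_state(); f=s["force"][:2]@n-f0
    if i%4==0 or y>-.095: rep("%.4f f%.1f"%(y,f))
    if f<-14: rep("stop"); break
E
```

```text
closed t22.2 blk [  -0.  -235.   269.9] F [ 0.2 -0.5  0.1] M [-0.03 -0.02 -0.01] w-0.0001 g0
low t23.1 blk [   0.7 -225.5  151.2] F [0.2 0.8 0.3] M [-0.04  0.04 -0.02] w0.0001 g0
-0.1950 f-1.3 t23.8 blk [ 1.000e-01 -1.947e+02  1.501e+02] F [-0.  -0.5 -0. ] M [-0.08 -0.   -0.01] w0.0001 g0
-0.1750 f-12.7 t24.8 blk [   1.  -179.3  161. ] F [ -4.7 -11.4  10.2] M [-1.44  0.83  0.07] w-0.0001 g6
-0.1550 f-5.9 t25.8 blk [   1.9 -157.3  167.4] F [-0.5 -5.1  6.6] M [-0.73 -0.    0.  ] w-0.0001 g6
-0.1350 f-5.8 t26.8 blk [   2.2 -137.2  176. ] F [-1.7 -4.9 13. ] M [-0.39  0.31  0.05] w-0.0003 g7
-0.1150 f-1.7 t27.8 blk [   1.7 -115.6  180.6] F [ 2.2 -1.2  8.5] M [-0.17 -0.31 -0.05] w-0.0001 g3
-0.1050 f-3.8 t28.8 blk [   0.7 -105.9  181.1] F [ 3.2 -3.5  5.9] M [-0.44 -0.26 -0.02] w-0.0001 g3
-0.0990 f-4.1 t29.8 blk [ -0.2 -98.9 179.8] F [ 1.7 -3.5  4.1] M [-0.39 -0.15  0.02] w0.0000 g2
-0.0945 f-2.8 t30.5 blk [ -0.3 -94.2 179.5] F [ 1.1 -2.2  0.3] M [-0.42 -0.18 -0.04] w0.0002 g1
-0.0930 f-3.3 t30.8 blk [ -0.3 -92.8 179.5] F [ 0.2 -2.6 -0.5] M [-0.46 -0.12 -0.01] w0.0000 g1
-0.0915 f-4.1 t31.
[... 311 characters left out ...]
9.9] F [-0.6 -5.1 -2.4] M [-0.84  0.17 -0.02] w0.0003 g2
-0.0855 f-6.0 t32.0 blk [ -0.2 -85.8 179.9] F [-0.9 -5.1 -2.1] M [-0.88  0.15 -0.02] w-0.0001 g2
-0.0840 f-6.9 t32.3 blk [-1.000e-01 -8.440e+01  1.799e+02] F [-1.3 -6.1 -2.6] M [-0.96  0.19 -0.01] w-0.0000 g2
-0.0825 f-8.1 t32.5 blk [-1.000e-01 -8.330e+01  1.799e+02] F [-1.7 -7.2 -3. ] M [-1.2   0.19 -0.03] w0.0004 g3
-0.0810 f-13.2 t32.8 blk [-1.000e-01 -8.310e+01  1.799e+02] F [ -1.  -12.4  -3.4] M [-1.95  0.26 -0.01] w-0.0002 g5
-0.0795 f-16.9 t33.0 blk [-1.0e-01 -8.3e+01  1.8e+02] F [ -1.6 -16.   -4. ] M [-2.75  0.34  0.06] w0.0002 g7
stop t33.0 blk [-1.0e-01 -8.3e+01  1.8e+02] F [ -1.6 -16.   -4. ] M [-2.75  0.34  0.06] w0.0002 g7
```

The lever reached its end stop: the force rose sharply while the position stayed put. I'll back off and check.

```bash
python3 - <<'E'
from h import *
arm.move_linear(bw(0,-.13,.18),.08); arm.move_linear(bw(0,-.16,.30),.15); rep()
arm.goto(bw(-.12,-.10,.33),down(BY))
c=cam("scene"); im=c["img"][130:290,100:440,::-1]
w=cam("wrist")["img"][60:280,:,::-1]
a=cv2.resize(im,(680,320),interpolation=cv2.INTER_CUBIC); b=cv2.resize(w,(680,int(220*680/512)))[:280]
cv2.imwrite("pics/f.png",np.vstack([a,b]))
E
```

```text
t34.8 blk [  -0.5 -159.6  298.6] F [ 0.1 -0.2  0.3] M [ 0.04 -0.07 -0.02] w-0.0003 g0
```

View pics/f.png

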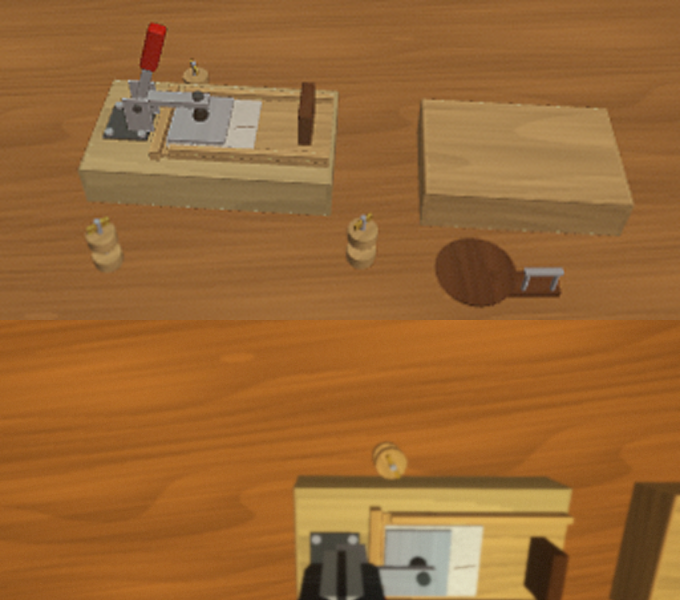

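The lever is thrown and leans past upright at (152,45). The arm is level with its foot on the steel plate at (200,112), the tray sits against the stop, and the spools and chinrest are where they were.

```bash
python3 -c "
from workcell import arm
print(arm.get_state()['clock'], arm.job_done())"
```

```text
the job is handed in; nothing more can be done
35.475 None
```

The tray sits squarely against the stop after a level slide across the gap, the toggle clamp is fully thrown with its foot on the steel plate, the bystanders look undisturbed, and the job was handed in at 35.5 s.

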